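# Stroke a linear slide and park it on its tight spot

### The job

Check this linear slide for its tight spot: holding the carriage's knob, run the carriage slowly right up to the stop at the thumbscrew end, then all the way back to the stop at the plain end, feeling for the one short place where it drags. Then bring the carriage back onto that tight place, leave it standing there and let go, without disturbing the loupe, the oil bottle or the tray beside it.

Things in the scene. Friction and masses are not known exactly. Their poses are not given: they have to be found in the camera images.
- rail: the slide unit, fixed to the bench: aluminium base plate 90 x 360 x 12 mm, steel rail 24 mm wide along it, an aluminium end block (70 x 22 mm, top 46 mm above the bench) at each end. Origin: centre of the unit at bench level; y runs along the rail to the thumbscrew end, z up. One unseen tight spot, at a new place each time, with its middle between 35 and 165 mm of the 200 mm travel
- carriage: grey carriage, 68 mm across the rail, 64 mm along it, top face 50 mm above the bench, black knob on top. Origin: at bench level under the knob; axes as the rail's. About 0.45 kg. It only slides along the rail; about 1 N moves it, but 8 to 15 N on the tight spot, which lasts about 14 mm of travel. It stays where it is left
- grip (a point): centre of the carriage's black knob: 24 x 24 mm, 36 mm tall, sides parallel to the rail, from 50 to 86 mm above the bench; this point is 68 mm above the bench. Nothing else of the slide is higher than 51 mm
- travel (a joint): travel of the carriage in m: 0 at the stop of the plain end, 0.2 at the stop of the thumbscrew end (solid stops). The knob is at the middle of the unit at 0.1
- thumbscrew (a point): middle of the knurled round thumbscrew (26 mm across) that sticks out of one end of the unit along the rail, 180 mm from the middle, 29 mm above the bench; the other end is plain. It marks the end and is not used
- loupe: black eye loupe, 38 mm across, 36 mm tall, standing on the bench about 110 mm to one side of the rail; leave alone. Origin: centre of its underside
- oil: small white oil bottle, 34 mm across, 70 mm tall, about 110 mm to the same side of the rail; leave alone. Origin: centre of its underside
- pin_tray: grey open tray with a few steel pins, 70 x 120 x 18 mm, on the other side of the rail, towards the robot; leave alone. Origin: centre of its underside

How it is judged:
By the outcome, as a careful person would: the job done as asked, in the order asked, and still so for the second after the job is handed in, with the robot touching nothing.
It also fails if it takes over 48 s, if anything falls off the work surface, if the arm or the gripper's body presses on something with over 40 N, if the wrist force passes 120 N, or if a joint passes its speed limit or range.

### The arm

A 6-joint arm with a two-finger parallel gripper is mounted at the origin on the work surface. World frame = base frame: x ahead of the robot, y to its left, z up, the work surface at z = 0. Lengths are in mm, angles in rad, forces in N, time in s.
With the tool pointing down it reaches from about 350 to 875 mm from the base axis. Payload 4.2 kg.
Tool frame: the origin (TCP) lies between the finger pads; the fingertips stand 11 mm ahead of it and the grasp point (between the pads) lies 8 mm behind it (env.tips_ahead is the distance from the TCP to the fingertips, in mm); z points along the fingers, y is the direction in which the jaws open and shut (so a half turn about z gives the same grasp; the last joint's range is limited). The gripper opens to 87 mm and grips with 3 to 60 N. Pads are 19 mm wide; open, the fingers measure 117 mm over their backs; the gripper's body (75 mm by 190 mm) begins 51 mm behind the grasp point.
Start: joints at [1.535, 0.385, 0.008, 0, -1.194, -0.259], TCP at [181.561, 598.026, 233.55] pointing down, gripper open.
Joint ranges: [-3.14, 3.14], [-1.21, 2.06], [-1.07, 1.41], [-3.16, 2.05], [-2.99, -0.16], [-3.1, 3.1]. Speed limits (rad/s): [2.79, 2.79, 3.14, 3.14, 3.14, 3.14].

### API

Orientations are given as a rotation vector (axis times angle).
In Python, from cell import env, optics, order gives the robot as it stands.
- The arm moves only by the tool drive_tool, never from a script. Its argument "commands" is a list of rows, each a list of 7 numbers: the finger opening in m, from 0 to 0.087, then the shift along the tool's x, y, z in m, then the turn, a rotation vector about the tool's x, y, z in rad. In form: [[claw, tx, ty, tz, wx, wy, wz], ...]. A call has 1 to 20 rows; each row is the pose to reach, as a shift and turn from the pose commanded when the call began, along the tool's axes at that moment; what a row does not reach only later rows make up. A row lasts 1/10 s, in which the tool goes at most 50 mm and 8.59 degrees, less where a joint would pass 70% of its speed; a pose out of reach is approached as far as the arm can. A call with a gripper value outside its range is refused whole. The fingers move at their own pace and stop on an object; "newtons" is the grip in N (left out, the last holds). Time passes only in rows, so rows that repeat a pose let the fingers close. It gives the time, the measured TCP pose, the force and the opening at its end, in the units of the state.
- env.read_state(): the state, without advancing time (a new reading comes with each control period).
- optics.camera(name): name is "side" or "top"; returns a dict with "frame" (400x640x3 uint8, blue, green, red), "mtx" (3x3 intrinsics, pixels), "eye" and "attitude" of the camera in the world. Camera axes: x right, y up, looking along -z (the intrinsics and any distortion apply to the point x, -y, -z); pixel columns grow to the right and rows downward; lengths in mm; the calibration is good to about 2 mm. A picture is of the moment at which its call begins. There is no depth.
- order.sign_off(): hands the job in, once; it reports no verdict.
The state is a dict: "clock": time; "joint_positions": joint angles; "qvel": joint speeds; "joint_efforts": joint torques, N m; "tool_pos": TCP position; "eef_rot": TCP orientation; "wrist_force": force on the tool from outside, world axes, zero at the start; "ft_torque": the same for the moment, N m; "opening": finger opening in mm.
Only numpy, scipy, OpenCV 4.12 (cv2) and the standard library are available. Lean on these libraries where they do the work, as an engineer would, in place of code of your own. Each camera call takes 0.05 s, during which the arm holds its last target.

## Working session

There is one attempt and no reset: what is moved stays moved. The work goes in short steps, Python scripts to look and compute and a tool call to move; the robot and the scene stay as the last step left them, time stands still between calls to the robot, and variables do not carry over. Pictures are saved under pics/ and viewed, and the job is handed in when it is done.

Besides the shell and the picture viewer there is one more tool, called after "Emit:" as name([rows], argument=value, ...), one row to a line, values as JSON. drive_tool: Moves the arm, as the interface text tells. Its arguments: {"type":"object","properties":{"commands":{"type":"array","items":{"type":"array","items":{"type":"number"}}},"newtons":{"type":"number"}},"required":["commands"]}

```bash
ls; mkdir -p pics
python3 - <<'E'
from cell import env, optics, order
import cv2
s=env.read_state(); print(s, env.tips_ahead)
for n in ("side","top"):
    c=optics.camera(n); cv2.imwrite(f"pics/{n}0.png",c["frame"]); print({k:v for k,v in c.items() if k!="frame"})
E
```

```text
pics
{'clock': 0.0, 'joint_positions': array([ 1.53461954e+00,  3.85535930e-01,  6.63875043e-03, -4.75685226e-04,
       -1.19403645e+00, -2.58589813e-01]), 'qvel': array([-0.0006885 , -0.00064603,  0.00024481,  0.00011504,  0.00070264,
        0.00065773]), 'joint_efforts': array([ 4.33005080e-04, -3.90667355e+01,  1.87404388e+01,  4.21985328e+00,
        1.09962738e-02, -1.84785495e-04]), 'tool_pos': array([181.39843892, 597.48731974, 232.48056846]), 'eef_rot': array([ 3.10534370e+00, -4.61297176e-01, -3.17412118e-04]), 'wrist_force': array([-0.18545567, -0.03343861, -0.02605066]), 'ft_torque': array([0.02098076, 0.03133575, 0.01505765]), 'opening': 87.03303562552675} 11.0
{'mtx': array([[403.2792137 ,   0.        , 320.41514964],
       [  0.        , 403.2792137 , 196.12030981],
       [  0.        ,   0.        ,   1.        ]]), 'eye': array([ 294.44349127, -360.43985857,  659.18011098]), 'attitude': array([ 0.71371841, -0.22037512, -0.51553386])}
{'mtx': array([[501.71667276,   0.        , 325.51550744],
       [  0.        , 501.71667276, 201.3083414 ],
       [  0.        ,   0.        ,   1.        ]]), 'eye': array([408.60649818,  68.16176917, 866.19451237]), 'attitude': array([ 0.16251064, -0.12260492, -1.54414819])}
```

View pics/side0.png

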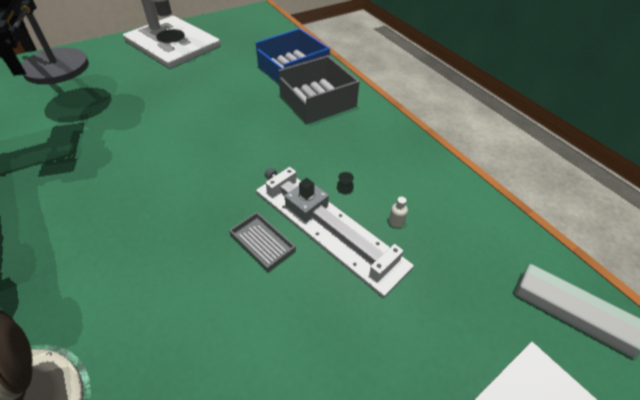

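View pics/top0.png

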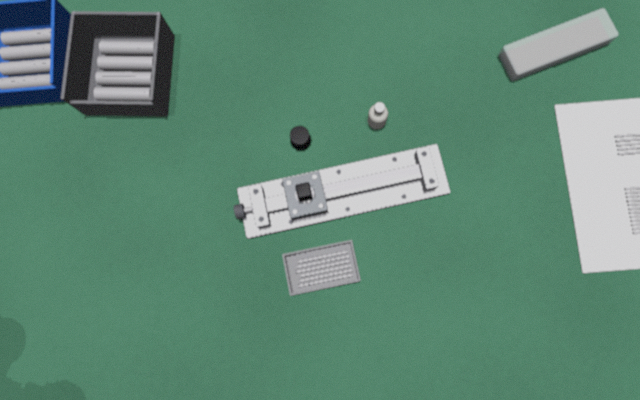

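The side view shows the thumbscrew at about (270,174) and the knob at (307,187). In the top view they are at about (240,212) and (304,191), and the plain end is at (440,170). Next I'll measure them accurately.

```bash
cat > h.py <<'E'
from cell import env, optics, order
import cv2, numpy as np
from scipy.spatial.transform import Rotation as R
def ray(c,uv):
    K=c["mtx"]; v=np.linalg.solve(K,[uv[0],uv[1],1.]); d=R.from_rotvec(c["attitude"]).as_matrix()@np.array([v[0],-v[1],-v[2]])
    return np.array(c["eye"]),d/np.linalg.norm(d)
def plane(c,uv,z):
    e,d=ray(c,uv); return e+d*(z-e[2])/d[2]
def tri(c1,u1,c2,u2):
    e1,d1=ray(c1,u1); e2,d2=ray(c2,u2)
    t=np.linalg.lstsq(np.c_[d1,-d2],e2-e1,rcond=None)[0]
    a=e1+t[0]*d1;b=e2+t[1]*d2
    return (a+b)/2,np.linalg.norm(a-b)
def proj(c,p):
    q=R.from_rotvec(c["attitude"]).as_matrix().T@(np.asarray(p)-c["eye"]); w=c["mtx"]@np.array([q[0],-q[1],-q[2]]); return w[:2]/w[2]
E
python3 - <<'E'
from h import *
t=optics.camera("top"); s=optics.camera("side")
def crop(c,x0,y0,x1,y1,n):
    f=cv2.resize(c["frame"][y0:y1,x0:x1],None,fx=5,fy=5,interpolation=cv2.INTER_CUBIC); cv2.imwrite(n,f)
crop(t,225,140,365,245,"pics/tc.png"); crop(s,250,150,370,240,"pics/sc.png")
# base plate: bright low-sat mask top
for nm,c in(("top",t),("side",s)):
    h=cv2.cvtColor(c["frame"],cv2.COLOR_BGR2HSV)
    m=(h[...,1]<90).astype(np.uint8)
    m=cv2.morphologyEx(m,cv2.MORPH_OPEN,np.ones((5,5)))
    for ct in cv2.findContours(m,0,2)[0]:
        if cv2.contourArea(ct)>3000:
            r=cv2.minAreaRect(ct); b=cv2.boxPoints(r)
            print(nm,cv2.contourArea(ct),r[0],[plane(c,p,12).round(1)[:2].tolist() for p in b], cv2.boxPoints(r).round().tolist())
    k=((h[...,2]<60)).astype(np.uint8)
    n,l,st,ce=cv2.connectedComponentsWithStats(k)
    for i in range(1,n):
        if 15<st[i,4]<1000: print(nm,"dark",st[i],ce[i])
E
```

```text
top 3242.5 (320.658935546875, 266.86273193359375) [[476.0, 168.5], [504.8, 44.0], [429.9, 27.3], [401.7, 149.9]] [[279.0, 252.0], [353.0, 237.0], [362.0, 282.0], [289.0, 297.0]]
top 11233.5 (339.50079345703125, 191.0336151123047) [[585.9, 264.0], [678.1, -106.6], [582.7, -125.4], [493.0, 237.9]] [[227.0, 188.0], [440.0, 141.0], [452.0, 194.0], [239.0, 241.0]]
top 12430.0 (602.7382202148438, 185.5970458984375) [[752.3, -308.5], [766.9, -459.7], [462.3, -454.9], [448.1, -312.9]] [[553.0, 102.0], [639.0, 96.0], [652.0, 269.0], [566.0, 275.0]]
top 10791.5 (116.71268463134766, 62.49281692504883) [[716.5, 578.1], [927.4, 598.6], [923.7, 385.1], [714.4, 373.3]] [[59.0, 114.0], [62.0, 8.0], [174.0, 11.0], [171.0, 117.0]]
top 4374.5 (558.314453125, 43.417518615722656) [[857.2, -209.1], [946.2, -419.3], [874.2, -438.8], [787.2, -231.4]] [[495.0, 47.0], [608.0, 3.0], [622.0, 40.0], [509.0, 83.0]]
top dark [291 136  20  15 129] [301.44186047 144.41085271]
top dark [299 195  13   6  47] [304.87234043 197.53191489]
side 3670.5 (535.0, 370.5) [[662.5, -270.2], [834.2, -373.1], [753.8, -426.8], [597
[... 1028 characters left out ...]
0.9, 1129.3], [689.4, 603.5], [54.6, 964.2]] [[-0.0, 0.0], [259.0, 0.0], [259.0, 83.0], [0.0, 83.0]]
side dark [155   0  16  15 183] [162.62295082   7.55737705]
side dark [157  30  27  12 248] [169.64112903  35.625     ]
side dark [ 79  88  31  32 445] [ 93.79550562 103.59101124]
side dark [ 40 130  42  45 682] [ 62.08211144 158.2829912 ]
side dark [  0 168  20   8  58] [  6.9137931  171.53448276]
side dark [338 173  15  21 255] [345.1372549  183.08235294]
side dark [300 179  13  20 196] [305.9744898  188.41836735]
side dark [234 215  23  16  39] [244.97435897 222.71794872]
side dark [  0 224   3  46  77] [  0.45454545 246.50649351]
side dark [264 250  30  21  48] [277.20833333 262.        ]
```

```bash
sleep 0
```

```text
(no output)
```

View pics/tc.png

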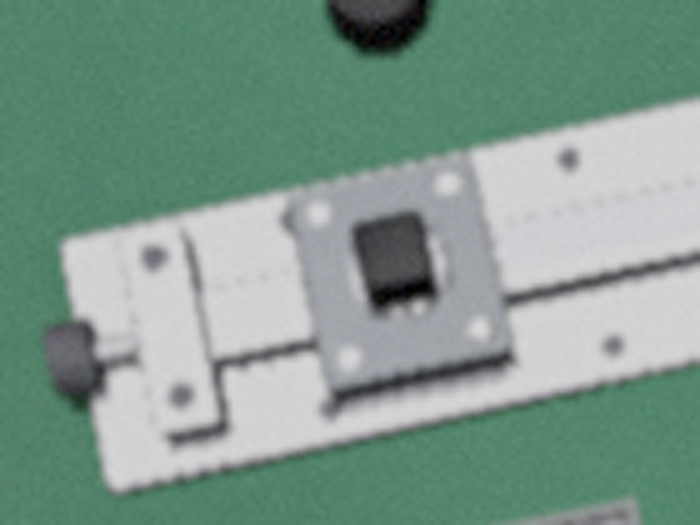

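View pics/sc.png

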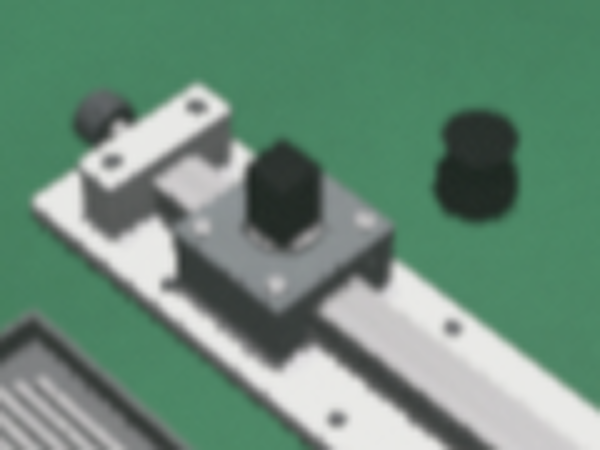

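The top crop shows the knob's top face centred near (394,252), which is (303.4,190.0) in the full image. The side crop puts it near (284,166), which is (306.4,182.8). The thumbscrew is at the left, in the +y direction.

Run:
```python
from h import *
t=optics.camera("top"); s=optics.camera("side")
o=lambda u,v,x0,y0:((u+.5)/5-.5+x0,(v+.5)/5-.5+y0)
p,e=tri(t,o(394,252,225,140),s,o(284,166,250,150)); print("knob top",p.round(1),e)
for a,b in(((319,215),None),((448,184),(367,219)),((481,328),(277,284)),((348,357),(203,227))):
    if b: print("screw",tri(t,o(*a,225,140),s,o(*b,250,150)))
sc=np.array([plane(t,o(*a,225,140),50) for a in((319,215),(448,184),(481,328),(348,357))]);print(sc.round(1),sc.mean(0))
h=cv2.cvtColor(t["frame"],cv2.COLOR_BGR2HSV)
m=((h[...,1]<70)&(h[...,2]>80)).astype(np.uint8); m[:,:234]=0;m[:,460:]=0;m[:135]=0;m[240:]=0
m=cv2.morphologyEx(m,cv2.MORPH_OPEN,np.ones((3,3)))
# per column upper/lower edges
U=[];L=[]
for x in range(256,430):
    r=np.where(m[:,x])[0]; U.append((x,r.min()-.5)); L.append((x,r.max()+.5))
for E,z,n in((U,12,'up'),(L,6,'low')):
    P=np.array([plane(t,q,z)[:2] for q in E],np.float32)
    f=cv2.fitLine(P,cv2.DIST_HUBER,0,.01,.01).ravel(); print(n,f, np.degrees(np.arctan2(f[1],f[0])))
    if n=='up':
        k=p[:2]-f[2:]; print("dist knob to edge",f[0]*k[1]-f[1]*k[0])
    else:
        k=p[:2]-f[2:]; print("dist knob to edge",f[0]*k[1]-f[1]*k[0])
```

```text
knob top [570.9 125.4  83.5] 1.4543108796543485
screw (array([601.44922855, 110.55161974,  49.5201596 ]), np.float64(1.4735577085317946))
screw (array([552.29531693,  98.40580069,  49.77746825]), np.float64(0.5382819534132751))
screw (array([542.26193378, 142.24119123,  47.58834141]), np.float64(0.9750841184278609))
[[589.2 153.6  50. ]
 [600.6 110.8  50. ]
 [552.   98.5  50. ]
 [541.4 142.2  50. ]] [570.80878508 126.2474141   50.        ]
up [ 2.4245867e-01 -9.7016174e-01  6.3457971e+02  6.3539616e+01] -75.9683
dist knob to edge -46.80638140023314
low [ 2.4184093e-01 -9.7031593e-01  5.3855341e+02  6.1694035e+01] -76.004776
dist knob to edge 46.76777090664218
```

Run:
```python
from h import *
s=env.read_state(); Rm=R.from_rotvec(s["eef_rot"]).as_matrix(); print(Rm.round(4))
c=np.array([181.561,598.026,233.55]); print((Rm.T@(np.array([570.9,125.4,145])-c)).round(1))
ty=np.degrees(np.arctan2(Rm[1,1],Rm[0,1])); print(ty, "turn world z", -76.0-ty, np.radians(-76-ty))
t=optics.camera("top")
k=np.array([570.9,125.5]);d=np.array([-.242,.970])
q=plane(t,(240,212),29)[:2]; print("thumb along from knob",(q-k)@d)
for u in((438,146),(450,193)): print((plane(t,u,12)[:2]-k)@d)
```

```text
[[ 9.568e-01 -2.906e-01 -2.000e-04]
 [-2.906e-01 -9.568e-01 -7.000e-04]
 [ 0.000e+00  7.000e-04 -1.000e+00]]
[509.9 339.   88.8]
-106.89524795311483 turn world z 30.895247953114833 0.5392238000018925
thumb along from knob 114.51786450169293
-245.73153829408352
-244.07454817000664
```

Emit:
drive_tool([
  [0.087,0.034,0.023,0,0,0,-0.04],
  [0.087,0.074,0.049,0,0,0,-0.1],
  [0.087,0.114,0.076,0,0,0,-0.18],
  [0.087,0.154,0.102,0,0,0,-0.26],
  [0.087,0.194,0.129,0,0,0,-0.34],
  [0.087,0.234,0.156,0,0,0,-0.42],
  [0.087,0.274,0.182,0,0,0,-0.48],
  [0.087,0.314,0.209,0,0,0,-0.539],
  [0.087,0.354,0.235,0.01,0,0,-0.539],
  [0.087,0.394,0.262,0.03,0,0,-0.539],
  [0.087,0.434,0.289,0.05,0,0,-0.539],
  [0.087,0.474,0.315,0.07,0,0,-0.539],
  [0.087,0.51,0.339,0.089,0,0,-0.539],
  [0.087,0.51,0.339,0.089,0,0,-0.539],
  [0.087,0.51,0.339,0.089,0,0,-0.539],
  [0.087,0.51,0.339,0.089,0,0,-0.539],
], newtons=30)

```text
clock: 1.95
tool_pos: [571.1, 126.0, 145.1]
eef_rot: [-3.118, -0.383, -0.001]
wrist_force: [0.8, -0.2, 1.0]
opening: 87.2
```

Run:
```python
from h import *
s=env.read_state(); print(s["tool_pos"],s["qvel"].round(3),s["joint_positions"].round(3))
c=optics.camera("side"); cv2.imwrite("pics/s1.png",cv2.resize(c["frame"][90:290,220:420],None,fx=3,fy=3,interpolation=cv2.INTER_CUBIC))
for p in ([571,125.5,145],[571,125.5,134]): print(((proj(c,p)-[220,90])*3).round())
```

```text
[571.09329225 126.00572573 145.09663796] [ 0.019 -0.016  0.001  0.     0.001  0.001] [ 0.494  0.394 -0.217  0.    -0.96   1.321]
[258. 210.]
[258. 223.]
```

View pics/s1.png

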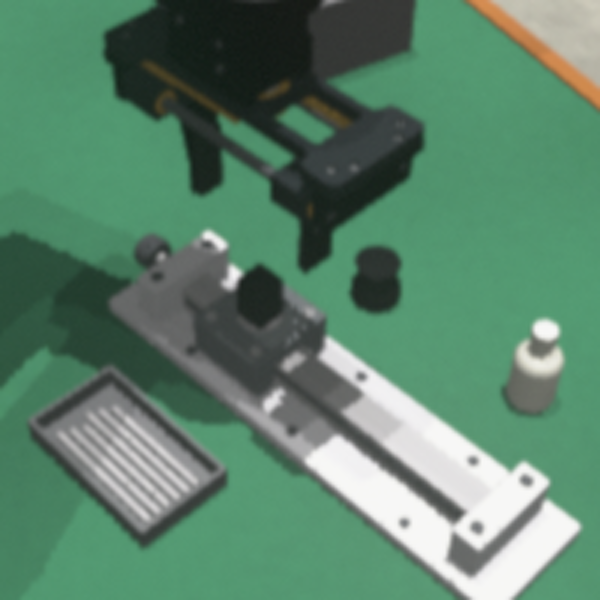

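The jaws straddle the knob along the rail: the fingertips are at (205,190) and (313,268), and the knob at (260,290) lies below their midpoint. Now I'll descend and grip.

Emit:
drive_tool([
  [0.087,0,0,0.02,0,0,0],
  [0.087,0,0,0.045,0,0,0],
  [0.087,0,0,0.065,0,0,0],
  [0.087,0,0,0.078,0,0,0],
  [0.087,0,0,0.078,0,0,0],
  [0.087,0,0,0.078,0,0,0],
])

```text
clock: 2.6
tool_pos: [571.5, 126.3, 67.5]
eef_rot: [-3.118, -0.385, -0.003]
wrist_force: [-0.1, -0.4, 0.1]
opening: 87.0
```

Emit:
drive_tool([
  [0.03,0,0,0,0,0,0],
  [0.03,0,0,0,0,0,0],
  [0.015,0,0,0,0,0,0],
  [0.015,0,0,0,0,0,0],
  [0.015,0,0,0,0,0,0],
  [0.015,0,0,0,0,0,0],
], newtons=30)

```text
clock: 3.2
tool_pos: [571.1, 125.4, 66.6]
eef_rot: [-3.118, -0.382, -0.0]
wrist_force: [0.1, -0.3, 0.6]
opening: 46.8
```

Emit:
drive_tool([
  [0.015,0,0,0,0,0,0],
  [0.015,0,0,0,0,0,0],
  [0.015,0,0,0,0,0,0],
  [0.015,0,0,0,0,0,0],
  [0.015,0,0,0,0,0,0],
  [0.015,0,0,0,0,0,0],
])

```text
clock: 3.8
tool_pos: [571.0, 125.4, 66.5]
eef_rot: [3.118, 0.383, -0.0]
wrist_force: [0.7, -0.5, 0.0]
opening: 23.7
```

Gripped, with the opening at 24 mm. Now I'll move slowly towards the thumbscrew stop, about 35 mm away.

Emit:
drive_tool([
  [0.015,0,-0.0025,0,0,0,0],
  [0.015,0,-0.005,0,0,0,0],
  [0.015,0,-0.0075,0,0,0,0],
])

```text
clock: 4.1
tool_pos: [569.2, 132.9, 66.5]
eef_rot: [3.118, 0.383, -0.0]
wrist_force: [-0.4, -0.5, -0.1]
opening: 23.7
```

Emit:
drive_tool([
  [0.015,0,-0.0025,0,0,0,0],
  [0.015,0,-0.005,0,0,0,0],
  [0.015,0,-0.0075,0,0,0,0],
])

```text
clock: 4.4
tool_pos: [567.4, 140.3, 66.5]
eef_rot: [3.118, 0.383, -0.0]
wrist_force: [0.8, -0.4, -0.0]
opening: 23.9
```

Emit:
drive_tool([
  [0.015,0,-0.0025,0,0,0,0],
  [0.015,0,-0.005,0,0,0,0],
  [0.015,0,-0.0075,0,0,0,0],
])

```text
clock: 4.7
tool_pos: [565.6, 147.5, 66.5]
eef_rot: [3.118, 0.383, -0.0]
wrist_force: [0.5, -1.8, -0.6]
opening: 23.6
```

Emit:
drive_tool([
  [0.015,0,-0.0025,0,0,0,0],
  [0.015,0,-0.005,0,0,0,0],
])

```text
clock: 4.9
tool_pos: [564.4, 152.4, 66.5]
eef_rot: [-3.118, -0.383, -0.0]
wrist_force: [0.9, -0.2, -1.9]
opening: 23.4
```

Emit:
drive_tool([
  [0.015,0,-0.0025,0,0,0,0],
  [0.015,0,-0.005,0,0,0,0],
])

```text
clock: 5.1
tool_pos: [563.2, 157.2, 66.5]
eef_rot: [-3.118, -0.383, -0.0]
wrist_force: [0.5, -0.5, -1.7]
opening: 23.7
```

Emit:
drive_tool([
  [0.015,0,-0.001,0,0,0,0],
  [0.015,0,-0.002,0,0,0,0],
])

```text
clock: 5.3
tool_pos: [562.8, 158.7, 66.5]
eef_rot: [3.117, 0.383, -0.0]
wrist_force: [2.5, -5.3, -2.1]
opening: 23.8
```

Emit:
drive_tool([
  [0.015,0,-0.001,0,0,0,0],
  [0.015,0,-0.002,0,0,0,0],
])

```text
clock: 5.5
tool_pos: [562.7, 158.8, 66.5]
eef_rot: [3.115, 0.382, -0.001]
wrist_force: [6.4, -11.3, -2.4]
opening: 24.3
```

Emit:
drive_tool([
  [0.015,0,-0.001,0,0,0,0],
  [0.015,0,-0.002,0,0,0,0],
  [0.015,0,-0.002,0,0,0,0],
])

```text
clock: 5.8
tool_pos: [562.7, 158.8, 66.5]
eef_rot: [3.113, 0.381, -0.001]
wrist_force: [8.1, -15.5, -3.8]
opening: 24.0
```

The stop is solid: y stays at 158.8 at about 17 N. Now I'll make the full slow run back to the plain end.

Emit:
drive_tool([
  [0.015,0,0.002,0,0,0,0],
  [0.015,0,0.004,0,0,0,0],
  [0.015,0,0.006,0,0,0,0],
  [0.015,0,0.008,0,0,0,0],
  [0.015,0,0.01,0,0,0,0],
  [0.015,0,0.012,0,0,0,0],
  [0.015,0,0.014,0,0,0,0],
  [0.015,0,0.016,0,0,0,0],
])

```text
clock: 6.6
tool_pos: [565.7, 147.3, 66.5]
eef_rot: [-3.118, -0.383, -0.0]
wrist_force: [1.0, 0.4, -2.1]
opening: 23.9
```

Emit:
drive_tool([
  [0.015,0,0.002,0,0,0,0],
  [0.015,0,0.004,0,0,0,0],
  [0.015,0,0.006,0,0,0,0],
  [0.015,0,0.008,0,0,0,0],
])

```text
clock: 7.0
tool_pos: [567.6, 139.3, 66.5]
eef_rot: [-3.118, -0.383, 0.0]
wrist_force: [0.3, -0.1, -1.8]
opening: 23.9
```

Emit:
drive_tool([
  [0.015,0,0.002,0,0,0,0],
  [0.015,0,0.004,0,0,0,0],
  [0.015,0,0.006,0,0,0,0],
  [0.015,0,0.008,0,0,0,0],
])

```text
clock: 7.4
tool_pos: [569.5, 131.6, 66.5]
eef_rot: [3.118, 0.383, -0.0]
wrist_force: [0.7, 0.9, -2.5]
opening: 24.0
```

Emit:
drive_tool([
  [0.015,0,0.002,0,0,0,0],
  [0.015,0,0.004,0,0,0,0],
  [0.015,0,0.006,0,0,0,0],
])

```text
clock: 7.7
tool_pos: [571.0, 125.8, 66.5]
eef_rot: [-3.118, -0.383, 0.0]
wrist_force: [0.4, 0.2, -2.1]
opening: 23.9
```

Emit:
drive_tool([
  [0.015,0,0.002,0,0,0,0],
  [0.015,0,0.004,0,0,0,0],
  [0.015,0,0.006,0,0,0,0],
])

```text
clock: 8.0
tool_pos: [572.4, 120.0, 66.5]
eef_rot: [-3.118, -0.383, 0.0]
wrist_force: [0.1, 1.3, -2.6]
opening: 23.8
```

Emit:
drive_tool([
  [0.015,0,0.002,0,0,0,0],
  [0.015,0,0.004,0,0,0,0],
  [0.015,0,0.006,0,0,0,0],
])

```text
clock: 8.3
tool_pos: [573.9, 114.1, 66.5]
eef_rot: [3.118, 0.383, -0.0]
wrist_force: [0.2, 2.0, -2.1]
opening: 23.7
```

Emit:
drive_tool([
  [0.015,0,0.002,0,0,0,0],
  [0.015,0,0.004,0,0,0,0],
  [0.015,0,0.006,0,0,0,0],
])

```text
clock: 8.6
tool_pos: [575.3, 108.3, 66.5]
eef_rot: [3.118, 0.383, -0.0]
wrist_force: [0.9, 1.1, -1.7]
opening: 23.8
```

Emit:
drive_tool([
  [0.015,0,0.002,0,0,0,0],
  [0.015,0,0.004,0,0,0,0],
  [0.015,0,0.006,0,0,0,0],
])

```text
clock: 8.9
tool_pos: [576.6, 103.2, 66.6]
eef_rot: [-3.117, -0.382, -0.0]
wrist_force: [-2.8, 6.6, -1.2]
opening: 23.7
```

Emit:
drive_tool([
  [0.015,0,0.002,0,0,0,0],
])

```text
clock: 9.0
tool_pos: [577.0, 101.8, 66.6]
eef_rot: [-3.117, -0.382, -0.0]
wrist_force: [-3.1, 7.7, -1.1]
opening: 24.2
```

Emit:
drive_tool([
  [0.015,0,0.002,0,0,0,0],
])

```text
clock: 9.1
tool_pos: [577.3, 100.2, 66.6]
eef_rot: [-3.116, -0.382, -0.0]
wrist_force: [-3.5, 8.0, -0.8]
opening: 23.7
```

Emit:
drive_tool([
  [0.015,0,0.002,0,0,0,0],
])

```text
clock: 9.2
tool_pos: [577.8, 98.5, 66.6]
eef_rot: [-3.116, -0.383, -0.0]
wrist_force: [-3.3, 7.6, -0.8]
opening: 23.7
```

Emit:
drive_tool([
  [0.015,0,0.002,0,0,0,0],
])

```text
clock: 9.3
tool_pos: [578.2, 96.6, 66.5]
eef_rot: [-3.116, -0.383, -0.0]
wrist_force: [-2.1, 8.1, -0.5]
opening: 24.0
```

Emit:
drive_tool([
  [0.015,0,0.002,0,0,0,0],
])

```text
clock: 9.4
tool_pos: [578.7, 94.7, 66.6]
eef_rot: [-3.116, -0.383, -0.0]
wrist_force: [-3.1, 8.8, -0.7]
opening: 23.8
```

Emit:
drive_tool([
  [0.015,0,0.002,0,0,0,0],
])

```text
clock: 9.5
tool_pos: [579.2, 92.6, 66.6]
eef_rot: [-3.116, -0.383, -0.0]
wrist_force: [-1.8, 5.6, -2.1]
opening: 23.8
```

Emit:
drive_tool([
  [0.015,0,0.002,0,0,0,0],
])

```text
clock: 9.6
tool_pos: [580.0, 89.5, 66.5]
eef_rot: [-3.118, -0.384, 0.0]
wrist_force: [-0.2, 1.3, -1.9]
opening: 23.4
```

Emit:
drive_tool([
  [0.015,0,0.002,0,0,0,0],
])

```text
clock: 9.7
tool_pos: [580.6, 86.9, 66.5]
eef_rot: [3.118, 0.383, -0.0]
wrist_force: [0.0, 0.6, -1.9]
opening: 23.5
```

Emit:
drive_tool([
  [0.015,0,0.002,0,0,0,0],
])

```text
clock: 9.8
tool_pos: [581.1, 84.7, 66.5]
eef_rot: [3.118, 0.382, -0.0]
wrist_force: [0.1, 1.4, -3.2]
opening: 23.8
```

Emit:
drive_tool([
  [0.015,0,0.002,0,0,0,0],
])

```text
clock: 9.9
tool_pos: [581.6, 82.8, 66.5]
eef_rot: [3.118, 0.382, -0.0]
wrist_force: [0.0, 1.7, -2.2]
opening: 23.7
```

Emit:
drive_tool([
  [0.015,0,0.002,0,0,0,0],
])

```text
clock: 10.0
tool_pos: [582.1, 80.9, 66.5]
eef_rot: [3.118, 0.382, -0.0]
wrist_force: [0.3, 0.8, -2.8]
opening: 23.8
```

Emit:
drive_tool([
  [0.015,0,0.002,0,0,0,0],
])

```text
clock: 10.1
tool_pos: [582.6, 79.0, 66.5]
eef_rot: [3.118, 0.382, -0.0]
wrist_force: [-0.5, 1.4, -2.3]
opening: 24.0
```

Clear drag of 7–9 N between about y=106 and y=93. Beyond that it's free again. I'll continue to the plain stop.

Emit:
drive_tool([
  [0.015,0,0.0025,0,0,0,0],
  [0.015,0,0.005,0,0,0,0],
  [0.015,0,0.0075,0,0,0,0],
  [0.015,0,0.01,0,0,0,0],
])

```text
clock: 10.5
tool_pos: [584.9, 69.4, 66.5]
eef_rot: [3.118, 0.383, -0.0]
wrist_force: [0.1, 1.1, -1.8]
opening: 23.8
```

Emit:
drive_tool([
  [0.015,0,0.0025,0,0,0,0],
  [0.015,0,0.005,0,0,0,0],
  [0.015,0,0.0075,0,0,0,0],
  [0.015,0,0.01,0,0,0,0],
])

```text
clock: 10.9
tool_pos: [587.3, 59.7, 66.5]
eef_rot: [3.118, 0.383, -0.0]
wrist_force: [-0.7, 1.4, -1.9]
opening: 23.8
```

Emit:
drive_tool([
  [0.015,0,0.0025,0,0,0,0],
  [0.015,0,0.005,0,0,0,0],
  [0.015,0,0.0075,0,0,0,0],
  [0.015,0,0.01,0,0,0,0],
])

```text
clock: 11.3
tool_pos: [589.8, 50.1, 66.5]
eef_rot: [3.118, 0.383, -0.0]
wrist_force: [-0.7, 2.1, -1.3]
opening: 23.4
```

Emit:
drive_tool([
  [0.015,0,0.0025,0,0,0,0],
  [0.015,0,0.005,0,0,0,0],
  [0.015,0,0.0075,0,0,0,0],
  [0.015,0,0.01,0,0,0,0],
])

```text
clock: 11.7
tool_pos: [592.2, 40.3, 66.6]
eef_rot: [3.118, 0.383, -0.0]
wrist_force: [-0.8, 1.0, -1.6]
opening: 24.0
```

Emit:
drive_tool([
  [0.015,0,0.0025,0,0,0,0],
  [0.015,0,0.005,0,0,0,0],
  [0.015,0,0.0075,0,0,0,0],
  [0.015,0,0.01,0,0,0,0],
])

```text
clock: 12.1
tool_pos: [594.5, 30.6, 66.5]
eef_rot: [3.118, 0.383, -0.001]
wrist_force: [-0.4, 0.4, -1.7]
opening: 24.0
```

Emit:
drive_tool([
  [0.015,0,0.0025,0,0,0,0],
  [0.015,0,0.005,0,0,0,0],
  [0.015,0,0.0075,0,0,0,0],
  [0.015,0,0.01,0,0,0,0],
])

```text
clock: 12.5
tool_pos: [597.0, 20.9, 66.5]
eef_rot: [3.118, 0.383, -0.0]
wrist_force: [-2.1, 1.5, -1.9]
opening: 23.5
```

Emit:
drive_tool([
  [0.015,0,0.0025,0,0,0,0],
  [0.015,0,0.005,0,0,0,0],
  [0.015,0,0.0075,0,0,0,0],
  [0.015,0,0.01,0,0,0,0],
])

```text
clock: 12.9
tool_pos: [599.4, 11.2, 66.5]
eef_rot: [3.118, 0.383, -0.0]
wrist_force: [-1.6, 0.3, -1.0]
opening: 23.6
```

Emit:
drive_tool([
  [0.015,0,0.0025,0,0,0,0],
  [0.015,0,0.005,0,0,0,0],
  [0.015,0,0.0075,0,0,0,0],
  [0.015,0,0.01,0,0,0,0],
])

```text
clock: 13.3
tool_pos: [601.8, 1.5, 66.6]
eef_rot: [3.118, 0.383, -0.0]
wrist_force: [-1.8, 0.1, -0.9]
opening: 23.8
```

Emit:
drive_tool([
  [0.015,0,0.0025,0,0,0,0],
  [0.015,0,0.005,0,0,0,0],
  [0.015,0,0.0075,0,0,0,0],
  [0.015,0,0.01,0,0,0,0],
])

```text
clock: 13.7
tool_pos: [604.2, -8.2, 66.5]
eef_rot: [3.118, 0.383, -0.001]
wrist_force: [-3.2, -0.4, -0.4]
opening: 23.8
```

Emit:
drive_tool([
  [0.015,0,0.0025,0,0,0,0],
  [0.015,0,0.005,0,0,0,0],
  [0.015,0,0.0075,0,0,0,0],
  [0.015,0,0.01,0,0,0,0],
])

```text
clock: 14.1
tool_pos: [606.6, -17.9, 66.5]
eef_rot: [3.118, 0.383, -0.001]
wrist_force: [-3.2, 1.0, -0.8]
opening: 23.9
```

Emit:
drive_tool([
  [0.015,0,0.0025,0,0,0,0],
  [0.015,0,0.005,0,0,0,0],
  [0.015,0,0.0075,0,0,0,0],
  [0.015,0,0.01,0,0,0,0],
  [0.015,0,0.012,0,0,0,0],
  [0.015,0,0.014,0,0,0,0],
])

```text
clock: 14.7
tool_pos: [610.0, -31.5, 66.5]
eef_rot: [3.118, 0.383, -0.001]
wrist_force: [-3.9, -0.1, -0.3]
opening: 23.7
```

Emit:
drive_tool([
  [0.015,0,0.001,0,0,0,0],
  [0.015,0,0.002,0,0,0,0],
  [0.015,0,0.003,0,0,0,0],
  [0.015,0,0.004,0,0,0,0],
])

```text
clock: 15.1
tool_pos: [610.9, -35.2, 66.5]
eef_rot: [3.118, 0.383, -0.001]
wrist_force: [-4.4, -0.8, 0.8]
opening: 23.9
```

Emit:
drive_tool([
  [0.015,0,0.001,0,0,0,0],
  [0.015,0,0.002,0,0,0,0],
  [0.015,0,0.003,0,0,0,0],
])

```text
clock: 15.4
tool_pos: [611.1, -35.8, 66.5]
eef_rot: [-3.115, -0.382, 0.001]
wrist_force: [-7.1, 13.0, 3.9]
opening: 24.2
```

Emit:
drive_tool([
  [0.015,0,0.001,0,0,0,0],
  [0.015,0,0.001,0,0,0,0],
  [0.015,0,0.001,0,0,0,0],
])

```text
clock: 15.7
tool_pos: [611.1, -35.8, 66.5]
eef_rot: [-3.115, -0.383, 0.002]
wrist_force: [-8.3, 11.5, 3.2]
opening: 23.9
```

Both stops are confirmed, 200.5 mm apart. Now I'll go back towards the tight place.

Emit:
drive_tool([
  [0.015,0,-0.003,0,0,0,0],
  [0.015,0,-0.006,0,0,0,0],
  [0.015,0,-0.009,0,0,0,0],
  [0.015,0,-0.012,0,0,0,0],
  [0.015,0,-0.015,0,0,0,0],
  [0.015,0,-0.018,0,0,0,0],
  [0.015,0,-0.021,0,0,0,0],
  [0.015,0,-0.024,0,0,0,0],
  [0.015,0,-0.027,0,0,0,0],
  [0.015,0,-0.03,0,0,0,0],
  [0.015,0,-0.033,0,0,0,0],
  [0.015,0,-0.036,0,0,0,0],
  [0.015,0,-0.039,0,0,0,0],
  [0.015,0,-0.042,0,0,0,0],
  [0.015,0,-0.045,0,0,0,0],
  [0.015,0,-0.048,0,0,0,0],
  [0.015,0,-0.051,0,0,0,0],
  [0.015,0,-0.054,0,0,0,0],
  [0.015,0,-0.057,0,0,0,0],
  [0.015,0,-0.06,0,0,0,0],
])

```text
clock: 17.7
tool_pos: [597.4, 19.5, 66.5]
eef_rot: [-3.118, -0.383, 0.0]
wrist_force: [-4.9, -2.0, 0.5]
opening: 24.0
```

Emit:
drive_tool([
  [0.015,0,-0.003,0,0,0,0],
  [0.015,0,-0.006,0,0,0,0],
  [0.015,0,-0.009,0,0,0,0],
  [0.015,0,-0.012,0,0,0,0],
  [0.015,0,-0.015,0,0,0,0],
  [0.015,0,-0.018,0,0,0,0],
  [0.015,0,-0.021,0,0,0,0],
  [0.015,0,-0.024,0,0,0,0],
  [0.015,0,-0.027,0,0,0,0],
  [0.015,0,-0.03,0,0,0,0],
  [0.015,0,-0.033,0,0,0,0],
  [0.015,0,-0.036,0,0,0,0],
  [0.015,0,-0.039,0,0,0,0],
  [0.015,0,-0.042,0,0,0,0],
  [0.015,0,-0.045,0,0,0,0],
  [0.015,0,-0.048,0,0,0,0],
  [0.015,0,-0.051,0,0,0,0],
  [0.015,0,-0.054,0,0,0,0],
  [0.015,0,-0.057,0,0,0,0],
  [0.015,0,-0.06,0,0,0,0],
])

```text
clock: 19.7
tool_pos: [583.0, 77.7, 66.5]
eef_rot: [-3.118, -0.383, 0.0]
wrist_force: [-4.9, -2.0, 0.8]
opening: 23.7
```

Emit:
drive_tool([
  [0.015,0,-0.002,0,0,0,0],
  [0.015,0,-0.004,0,0,0,0],
  [0.015,0,-0.006,0,0,0,0],
  [0.015,0,-0.008,0,0,0,0],
  [0.015,0,-0.01,0,0,0,0],
  [0.015,0,-0.011,0,0,0,0],
])

```text
clock: 20.3
tool_pos: [580.3, 88.3, 66.5]
eef_rot: [-3.118, -0.383, 0.0]
wrist_force: [-3.7, -2.4, -0.9]
opening: 23.8
```

Emit:
drive_tool([
  [0.015,0,-0.001,0,0,0,0],
  [0.015,0,-0.0015,0,0,0,0],
])

```text
clock: 20.5
tool_pos: [580.0, 89.7, 66.5]
eef_rot: [-3.118, -0.383, 0.0]
wrist_force: [-3.9, -1.5, -1.1]
opening: 24.0
```

Emit:
drive_tool([
  [0.015,0,-0.001,0,0,0,0],
  [0.015,0,-0.0015,0,0,0,0],
])

```text
clock: 20.7
tool_pos: [579.7, 90.8, 66.5]
eef_rot: [3.118, 0.383, 0.0]
wrist_force: [-3.3, -3.6, -0.8]
opening: 23.7
```

Emit:
drive_tool([
  [0.015,0,-0.001,0,0,0,0],
  [0.015,0,-0.0015,0,0,0,0],
])

```text
clock: 20.9
tool_pos: [579.5, 91.8, 66.5]
eef_rot: [3.117, 0.383, -0.0]
wrist_force: [-2.4, -6.1, -1.1]
opening: 23.8
```

Emit:
drive_tool([
  [0.015,0,-0.001,0,0,0,0],
  [0.015,0,-0.0015,0,0,0,0],
])

```text
clock: 21.1
tool_pos: [579.2, 92.7, 66.5]
eef_rot: [3.117, 0.382, -0.0]
wrist_force: [-2.1, -7.6, -2.1]
opening: 23.8
```

Emit:
drive_tool([
  [0.015,0,-0.001,0,0,0,0],
  [0.015,0,-0.0015,0,0,0,0],
])

```text
clock: 21.3
tool_pos: [578.9, 93.9, 66.5]
eef_rot: [3.116, 0.382, -0.0]
wrist_force: [-2.2, -9.2, -0.8]
opening: 23.5
```

Drag shows again on re-entry, with the lower edge at about y=92 in both directions and the upper edge at about 105–106. That puts the middle at about y=99, so I'll move there.

Emit:
drive_tool([
  [0.015,0,-0.001,0,0,0,0],
  [0.015,0,-0.002,0,0,0,0],
  [0.015,0,-0.003,0,0,0,0],
  [0.015,0,-0.004,0,0,0,0],
])

```text
clock: 21.7
tool_pos: [578.1, 97.4, 66.5]
eef_rot: [3.116, 0.382, -0.0]
wrist_force: [-1.3, -9.3, -1.0]
opening: 23.8
```

Emit:
drive_tool([
  [0.015,0,-0.001,0,0,0,0],
  [0.015,0,-0.0015,0,0,0,0],
  [0.015,0,-0.0015,0,0,0,0],
])

```text
clock: 22.0
tool_pos: [577.6, 99.1, 66.5]
eef_rot: [3.116, 0.382, -0.0]
wrist_force: [-1.8, -7.9, -1.3]
opening: 23.5
```

Emit:
drive_tool([
  [0.015,-0.0005,0.001,0,0,0,0],
  [0.015,-0.0009,0.0018,0,0,0,0],
  [0.015,-0.0009,0.0018,0,0,0,0],
  [0.015,-0.0009,0.0018,0,0,0,0],
])

```text
clock: 22.4
tool_pos: [577.6, 98.9, 66.6]
eef_rot: [-3.118, -0.383, -0.003]
wrist_force: [1.0, -3.7, -4.4]
opening: 23.8
```

Emit:
drive_tool([
  [0.015,0,0.0006,0,0,0,0],
  [0.015,0,0.0006,0,0,0,0],
])

```text
clock: 22.6
tool_pos: [577.6, 98.8, 66.6]
eef_rot: [-3.117, -0.383, -0.003]
wrist_force: [1.0, -1.1, -4.8]
opening: 23.7
```

Emit:
drive_tool([
  [0.03,0,0,0,0,0,0],
  [0.05,0,0,0,0,0,0],
  [0.07,0,0,0,0,0,0],
  [0.07,0,0,0,0,0,0],
  [0.07,0,0,0,0,0,0],
  [0.07,0,0,0,0,0,0],
  [0.07,0,0,0,0,0,0],
  [0.07,0,0,0,0,0,0],
])

```text
clock: 23.4
tool_pos: [576.9, 98.2, 66.5]
eef_rot: [3.118, 0.383, 0.0]
wrist_force: [-0.6, -0.6, 0.2]
opening: 68.7
```

Open and free of load. Next I'll raise it straight up, then swing back clear of the view.

Emit:
drive_tool([
  [0.07,0,0,-0.015,0,0,0],
  [0.07,0,0,-0.04,0,0,0],
  [0.07,0,0,-0.08,0,0,0],
  [0.07,0,0,-0.12,0,0,0],
  [0.07,0,-0.03,-0.15,0,0,0],
  [0.07,0,-0.07,-0.15,0,0,0],
  [0.07,0,-0.11,-0.15,0,0,0],
  [0.07,0,-0.15,-0.15,0,0,0],
  [0.07,0,-0.19,-0.15,0,0,0],
  [0.07,0,-0.23,-0.15,0,0,0],
  [0.07,0,-0.26,-0.15,0,0,0],
  [0.07,0,-0.28,-0.15,0,0,0],
  [0.07,0,-0.28,-0.15,0,0,0],
  [0.07,0,-0.28,-0.15,0,0,0],
])

```text
clock: 24.8
tool_pos: [509.1, 369.5, 216.3]
eef_rot: [3.117, 0.383, -0.001]
wrist_force: [0.2, -0.2, 0.2]
opening: 70.2
```

Run:
```python
from h import *
t=optics.camera("top"); s=optics.camera("side")
cv2.imwrite("pics/t2.png",t["frame"])
cv2.imwrite("pics/tc2.png",cv2.resize(t["frame"][120:250,225:385],None,fx=5,fy=5,interpolation=cv2.INTER_CUBIC)[:600])
cv2.imwrite("pics/s2.png",cv2.resize(s["frame"][140:300,220:420],None,fx=4,fy=4-.5,interpolation=cv2.INTER_CUBIC))
print(proj(t,[577.6,98.8,86]),env.read_state()["clock"],env.read_state()["wrist_force"])
```

```text
[320.27747432 185.42576758] 24.9 [0.29892611 0.64274627 0.12360715]
```

View pics/tc2.png

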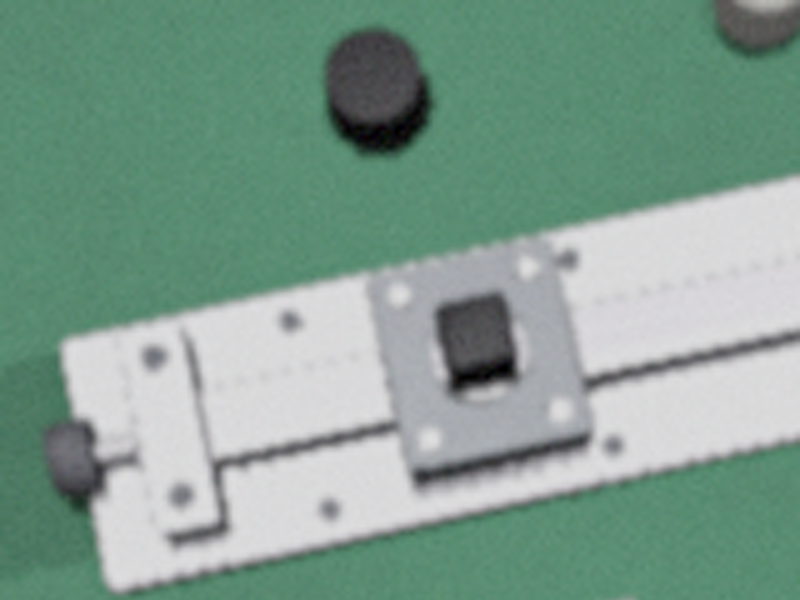

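View pics/s2.png

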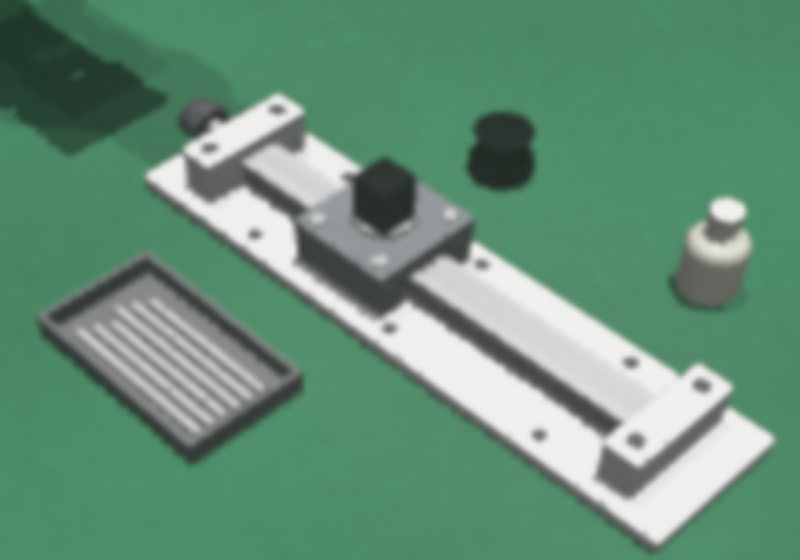

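The top crop shows the carriage's screws centred at about (320.4,190.0) in the full image. It has moved 16.4 px, or about 27 mm, from the start, which matches the gripped pose (y=98.8). In both views the loupe, bottle and tray look unmoved and the arm is clear.

Run:
```python
from h import *
t=optics.camera("top")
a=plane(t,((399+.5)/5-.5+225,(271+.5)/5-.5+140),50); b=plane(t,((479.25+.5)/5-.5+225,(352+.5)/5-.5+120),50)
print("moved",np.linalg.norm(b-a),"expected",np.hypot(577.6-571,98.8-125.4))
old=cv2.imread("pics/top0.png"); d=cv2.absdiff(old,t["frame"]).max(2)
for n,(x0,y0,x1,y1) in dict(loupe=(285,120,318,156),oil=(362,96,394,134),tray=(278,236,364,298)).items(): print(n,d[y0:y1,x0:x1].mean(),d[y0:y1,x0:x1].max())
print(env.read_state()["clock"]); order.sign_off()
```

```text
moved 27.397810760674872 expected 27.40656855573132
loupe 7.731481481481482 27
oil 7.800986842105263 18
tray 8.263690922730683 19
24.95
the job is handed in; nothing more can be done
```

The carriage is standing on the tight spot, at about 138 mm of travel, released, and the job is handed in at about 25 s.

- **Runs:** Holding the knob, I ran the carriage slowly to the thumbscrew stop, which held solid at about 17 N. I then ran it all the way back to the plain stop, which held solid at 12–15 N. The two stops measured 200.5 mm apart.
- **Tight spot:** The drag was about 7–9 N, over roughly TCP y = 92 to 106, against 1–2 N elsewhere. I felt its lower edge in both directions. The upper edge I passed only once, in coarse steps, so the middle could be off by about 1 mm.
- **Placing:** I brought the carriage back to y ≈ 99, where it was still dragging at full force. I eased the load off, let go and raised the arm clear.
- **Last checks:** The top camera shows the carriage 27.4 mm from its start, which matches the arm's own reading at release. The loupe, bottle and tray show only image noise compared with the first picture, and nothing is touching the robot. No check failed or disagreed.

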